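# Find the rattling sample case and hold it out over the hand-over pad

### The job

One of the three sealed white sample cases has a steel ball left loose inside: lift and shake them end to end to find the one that rattles, standing any that do not back on the tray without dropping them. Hold the rattling case out level and still over the middle of the green hand-over pad, about 10 to 15 cm up, and finish while still holding it there; the two others must be standing flat on the tray, and the bottles and other things are left alone.

Things in the scene. Friction and masses are not known exactly. Their poses are not given: they have to be found in the camera images.
- case_a_mid (a point): centre, half-way up, of a sealed white case, grey lid: 130 mm long (x), 58 wide (y), 56 tall, 0.35 kg; starts 31 mm above the work surface. All look alike. One, drawn anew each time, holds a loose 36 mm, 0.19 kg ball that rolls 40 mm either way along x to the low end and stays there when levelled (end to end shifts the moment 0.15 N m); the others: a tight block of equal mass. Shell mass varies
- case_b_mid (a point): centre, half-way up, of a sealed white case, grey lid: 130 mm long (x), 58 wide (y), 56 tall, 0.35 kg; starts 31 mm above the work surface. All look alike. One, drawn anew each time, holds a loose 36 mm, 0.19 kg ball that rolls 40 mm either way along x to the low end and stays there when levelled (end to end shifts the moment 0.15 N m); the others: a tight block of equal mass. Shell mass varies
- case_c_mid (a point): centre, half-way up, of a sealed white case, grey lid: 130 mm long (x), 58 wide (y), 56 tall, 0.35 kg; starts 31 mm above the work surface. All look alike. One, drawn anew each time, holds a loose 36 mm, 0.19 kg ball that rolls 40 mm either way along x to the low end and stays there when levelled (end to end shifts the moment 0.15 N m); the others: a tight block of equal mass. Shell mass varies
- tray: low blue-floored tray with a bare metal rim, fixed; 184 mm (x) by 379 mm (y), floor 3 mm thick, rim 10 mm high and 4 mm thick. Origin at the centre of its underside. The three cases start side by side on it, 125 mm apart along its y axis, at y = -125, 0 and 125 mm, with their length along its x axis
- pad: green hand-over pad with two white stripes, fixed, 140 mm (x) by 120 mm (y), 6 mm thick, flat on the work surface. Origin at the centre of its underside
- incubator: white bench incubator with a glass window, fixed on the right of the table, 280 by 240 mm, 170 mm tall. Origin at the centre of its underside
- bottle_1: bystander, to be left alone: white bottle, 64 mm across, 150 mm tall. Origin at the middle of its underside
- bottle_2: bystander, to be left alone: white bottle, 64 mm across, 150 mm tall. Origin at the middle of its underside
- amber: bystander, to be left alone: amber bottle with blue cap, 60 mm across, 120 mm tall. Origin at the middle of its underside
- beaker: bystander, to be left alone: glass beaker, 68 mm across, 80 mm tall. Origin at the middle of its underside
- pot: bystander, to be left alone: small white pot with red cap, 48 mm across, 50 mm tall. Origin at the middle of its underside
- spatula: bystander, to be left alone: flat spatula with black handle, 170 mm long, lying. Origin at its underside, length along x
Mind the look-alikes: they are no part of the job. Leave any red or turquoise look-alike of the part that bears case_a_mid alone. There is more than one size of the pad; the one meant has the size given above.

How it is judged (in metres and radians):
On the way, in this order (a step that is already met when the one before it is completed fails the run):
1. the case with the loose ball is in the fingers, lifted, and its ball has run to an end (((distance between ball_center and case_a_mid below 0.055 m and height (world z) of case_a_mid above 0.06 m and contact force between case_a and the fingers above 1 N and (x of ball_center in the frame of case_a above 0.025 m or x of ball_center in the frame of case_a below -0.025 m)) or (distance between ball_center and case_b_mid below 0.055 m and height (world z) of case_b_mid above 0.06 m and contact force between case_b and the fingers above 1 N and (x of ball_center in the frame of case_b above 0.025 m or x of ball_center in the frame of case_b below -0.025 m)) or (distance between ball_center and case_c_mid below 0.055 m and height (world z) of case_c_mid above 0.06 m and contact force between case_c and the fingers above 1 N and (x of ball_center in the frame of case_c above 0.025 m or x of ball_center in the frame of case_c below -0.025 m)))).
2. still lifted, it is shaken so that the ball leaves that end (((distance between ball_center and case_a_mid below 0.055 m and height (world z) of case_a_mid above 0.06 m and contact force between case_a and the fingers above 1 N and x of ball_center in the frame of case_a between -0.022 and 0.022 m) or (distance between ball_center and case_b_mid below 0.055 m and height (world z) of case_b_mid above 0.06 m and contact force between case_b and the fingers above 1 N and x of ball_center in the frame of case_b between -0.022 and 0.022 m) or (distance between ball_center and case_c_mid below 0.055 m and height (world z) of case_c_mid above 0.06 m and contact force between case_c and the fingers above 1 N and x of ball_center in the frame of case_c between -0.022 and 0.022 m))).
3. still lifted, the ball runs to an end again (((distance between ball_center and case_a_mid below 0.055 m and height (world z) of case_a_mid above 0.06 m and contact force between case_a and the fingers above 1 N and (x of ball_center in the frame of case_a above 0.025 m or x of ball_center in the frame of case_a below -0.025 m)) or (distance between ball_center and case_b_mid below 0.055 m and height (world z) of case_b_mid above 0.06 m and contact force between case_b and the fingers above 1 N and (x of ball_center in the frame of case_b above 0.025 m or x of ball_center in the frame of case_b below -0.025 m)) or (distance between ball_center and case_c_mid below 0.055 m and height (world z) of case_c_mid above 0.06 m and contact force between case_c and the fingers above 1 N and (x of ball_center in the frame of case_c above 0.025 m or x of ball_center in the frame of case_c below -0.025 m)))).
At the end, for the whole second after the job is handed in: The case with the ball is held by the fingers alone, still, within 15 degrees of level, its centre within 5 cm sideways of the pad centre and 8 to 25 cm above the work surface; the two others stand flat on the tray, inside its rim, at rest and untouched (((distance between ball_center and case_a_mid below 0.055 m and horizontal distance between case_a_mid and pad below 0.05 m and height (world z) of case_a_mid between 0.08 and 0.25 m and angle between case_a's own z axis and vertical below 0.26 rad and linear speed of case_a below 0.03 m/s and contact force between case_a and the fingers above 1 N and contact force between case_a and pad below 0.05 N and contact force between case_a and tray below 0.05 N and contact force between case_a and incubator below 0.05 N and contact force between case_a and beaker below 0.05 N and contact force between case_a and pot below 0.05 N and contact force between case_a and bottle_1 below 0.05 N and (x of case_b_mid in the frame of tray between -0.06 and 0.06 m and y of case_b_mid in the frame of tray between -0.165 and 0.165 m and height (world z) of case_b_mid below 0.036 m and angle between case_b's own z axis and vertical below 0.1 rad and linear speed of case_b below 0.03 m/s and contact force between case_b and the fingers below 0.05 N) and (x of case_c_mid in the frame of tray between -0.06 and 0.06 m and y of case_c_mid in the frame of tray between -0.165 and 0.165 m and height (world z) of case_c_mid below 0.036 m and angle between case_c's own z axis and vertical below 0.1 rad and linear speed of case_c below 0.03 m/s and contact force between case_c and the fingers below 0.05 N)) or (distance between ball_center and case_b_mid below 0.055 m and horizontal distance between case_b_mid and pad below 0.05 m and height (world z) of case_b_mid between 0.08 and 0.25 m and angle between case_b's own z axis and vertical below 0.26 rad and linear speed of case_b below 0.03 m/s and contact force between case_b and the fingers above 1 N and contact force between case_b and pad below 0.05 N and contact force between case_b and tray below 0.05 N and contact force between case_b and incubator below 0.05 N and contact force between case_b and beaker below 0.05 N and contact force between case_b and pot below 0.05 N and contact force between case_b and bottle_1 below 0.05 N and (x of case_a_mid in the frame of tray between -0.06 and 0.06 m and y of case_a_mid in the frame of tray between -0.165 and 0.165 m and height (world z) of case_a_mid below 0.036 m and angle between case_a's own z axis and vertical below 0.1 rad and linear speed of case_a below 0.03 m/s and contact force between case_a and the fingers below 0.05 N) and (x of case_c_mid in the frame of tray between -0.06 and 0.06 m and y of case_c_mid in the frame of tray between -0.165 and 0.165 m and height (world z) of case_c_mid below 0.036 m and angle between case_c's own z axis and vertical below 0.1 rad and linear speed of case_c below 0.03 m/s and contact force between case_c and the fingers below 0.05 N)) or (distance between ball_center and case_c_mid below 0.055 m and horizontal distance between case_c_mid and pad below 0.05 m and height (world z) of case_c_mid between 0.08 and 0.25 m and angle between case_c's own z axis and vertical below 0.26 rad and linear speed of case_c below 0.03 m/s and contact force between case_c and the fingers above 1 N and contact force between case_c and pad below 0.05 N and contact force between case_c and tray below 0.05 N and contact force between case_c and incubator below 0.05 N and contact force between case_c and beaker below 0.05 N and contact force between case_c and pot below 0.05 N and contact force between case_c and bottle_1 below 0.05 N and (x of case_a_mid in the frame of tray between -0.06 and 0.06 m and y of case_a_mid in the frame of tray between -0.165 and 0.165 m and height (world z) of case_a_mid below 0.036 m and angle between case_a's own z axis and vertical below 0.1 rad and linear speed of case_a below 0.03 m/s and contact force between case_a and the fingers below 0.05 N) and (x of case_b_mid in the frame of tray between -0.06 and 0.06 m and y of case_b_mid in the frame of tray between -0.165 and 0.165 m and height (world z) of case_b_mid below 0.036 m and angle between case_b's own z axis and vertical below 0.1 rad and linear speed of case_b below 0.03 m/s and contact force between case_b and the fingers below 0.05 N)))); the arm keeps its last pose, push and grip.
It fails at once if a bystander is knocked over or pushed more than 3 cm (distance of any of bottle_1, bottle_2, amber, beaker, pot, spatula from where it was at the start of the episode above 0.03 m or angle between any of bottle_1, bottle_2, amber, beaker, pot's own z axis and vertical above 0.6 rad).
It fails at once if a case is thrown or dropped from a height (moves faster than 1 m/s) (linear speed of any of case_a, case_b, case_c above 1 m/s).
It also fails if it takes over 70 s, if anything falls off the work surface, if the arm or the gripper's body presses on something with over 40 N, if the wrist force passes 120 N, or if a joint passes its speed limit or range.

### The arm

A 6-joint arm with a two-finger parallel gripper is mounted at the origin on the work surface. World frame = base frame: x ahead of the robot, y to its left, z up, the work surface at z = 0. Lengths are in mm, angles in rad, forces in N, time in s.
With the tool pointing down it reaches from about 275 to 750 mm from the base axis. Payload 10.2 kg.
Tool frame: the origin (TCP) lies on the centre line of the jaws, within the pads' length; the fingertips stand 8 mm ahead of it and the grasp point (between the pads) lies 11 mm behind it; x points along the fingers, y is the direction in which the jaws open and shut, and the axes are right-handed (so a half turn about x gives the same grasp; the last joint's range is limited). The gripper opens to 85 mm and grips with 20 to 120 N. Pads are 22 mm wide; open, the fingers measure 114 mm over their backs; the gripper's body (76 mm by 85 mm) begins 54 mm behind the grasp point. The pads swing forward as they close: fully open they stand 13 mm farther back than shut.
Start: joints at [-1.529, 0.313, 1.498, -0, 1.331, -0.223], TCP at [137.388, -506.711, 239.294] pointing down, gripper open.
Joint ranges: [-2.94, 2.94], [-0.97, 2.17], [0.19, 2.56], [-1.23, 4.37], [0.02, 3.11], [-2.88, 2.88]. Speed limits (rad/s): [2.39, 2.39, 3.01, 3.14, 3.14, 3.14].

### API

Orientations are given as a unit quaternion [w, x, y, z].
In Python, from rig import ctrl, vision, workorder gives the robot as it stands. The module is installed in compiled form; this text tells all that it offers.
- The arm moves only by the shell command python3 -m jog 'ROWS' [OPENING] [FORCE]. ROWS is JSON, a list that holds one entry, the list of rows, each a list of 6 numbers: the shift along the tool's x, y, z in m, then the turn, a rotation vector about the tool's x, y, z in rad. A call has 1 to 12 rows; each row shifts and turns the commanded pose from where the row before left it, along the tool's axes as they then stand; what a row does not reach is not made up. A row lasts 1/8 s, in which the tool goes at most 62.5 mm and 10.7 degrees, less where a joint would pass 70% of its speed; a pose out of reach is approached as far as the arm can. A call is refused whole if a number of a shift passes 0.0625 or a number of a turn 0.188, either way. A call with a gripper value outside its range is refused whole. OPENING is the closure in counts, from 0 (fully open) to 255 (shut), set as the call begins (- or left out, the last holds). The fingers move at their own pace and stop on an object; FORCE is the grip in N (left out, the last holds). Time passes only in rows, so rows that do not move let the fingers close. It gives the time, the measured TCP pose, the force and the opening at its end, in the units of the state.
- ctrl.sense(): the state, without advancing time (a new reading comes with each control period).
- vision.capture(name): name is "scene" or "top" or "wrist"; returns a dict with "image" (384x512x3 uint8, red, green, blue), "mtx" (3x3 intrinsics, pixels), "R" (3x3) and "t" (3): a world point X has camera coordinates R X + t; the wrist camera has in their place "hand_eye" (4x4, takes a point from camera to tool coordinates, whose origin is the TCP and whose axes are the tool frame's). Camera axes: x right, y down, z forward; pixel columns grow to the right and rows downward; lengths in mm; the calibration is good to about 2 mm. A picture is of the moment at which its call begins: read the wrist's pose just before it. There is no depth.
- workorder.finish_job(): hands the job in, once; it reports no verdict.
The state is a dict: "time_s": time; "joints": joint angles; "dq": joint speeds; "tau": joint torques, N m; "eef_pos": TCP position; "ee_rot": TCP orientation; "force": force on the tool from outside, world axes, zero at the start; "wrist_torque": the same for the moment, N m; "grip_width": opening from 0.0 (shut) to 1.0 (fully open).
Only numpy, scipy, OpenCV 4.12 (cv2) and the standard library are available. Lean on these libraries where they do the work, as an engineer would, in place of code of your own. Each camera call takes 0.05 s, during which the arm holds its last target.

## Working session

There is one attempt and no reset: what is moved stays moved. The work goes in short steps, Python scripts to look and compute and a shell command to move; the robot and the scene stay as the last step left them, time stands still between calls to the robot, and variables do not carry over. Pictures are saved under pics/ and viewed, and the job is handed in when it is done.

```bash
mkdir -p pics
cat > h.py <<'E'
import numpy as np,cv2
from rig import ctrl,vision,workorder
def snap(n,f):
    c=vision.capture(n); cv2.imwrite('pics/'+f,cv2.cvtColor(c['image'],cv2.COLOR_RGB2BGR)); return c
def ray(c,u,v,z):
    K=np.array(c['mtx']);R=np.array(c['R']);t=np.array(c['t'])
    o=-R.T@t; d=R.T@np.linalg.solve(K,[u,v,1.]); return o+d*(z-o[2])/d[2]
E
python3 - <<'E'
from h import *
import pickle
for n in('scene','top','wrist'):
    c=snap(n,n+'0.png'); pickle.dump(c,open(n+'0.pkl','wb'))
print(ctrl.sense())
E
```

```text
{'time_s': 0.15, 'joints': array([-1.52943632e+00,  3.13342895e-01,  1.49824427e+00, -1.66269273e-05,
        1.33099713e+00, -2.23384251e-01]), 'dq': array([ 0.00079372,  0.00030025, -0.00269611,  0.00077545,  0.00032324,
       -0.00126428]), 'tau': array([ 9.30874412e-04, -4.12363636e+01, -2.59801233e+01, -1.61650883e-04,
        3.12689299e-03,  1.91223097e-05]), 'eef_pos': array([ 137.35745692, -506.52684991,  238.8624578 ]), 'ee_rot': array([ 0.09297982,  0.70094663,  0.09367916, -0.70089428]), 'force': array([0.32824647, 0.63088551, 0.15544079]), 'wrist_torque': array([ 0.03333253, -0.0410369 ,  0.03805085]), 'grip_width': 0.9989795473170786}
```

View pics/top0.png

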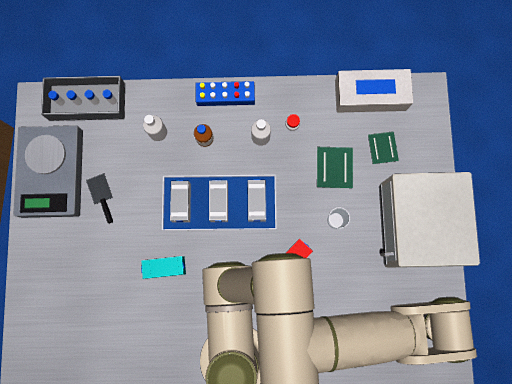

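View pics/scene0.png

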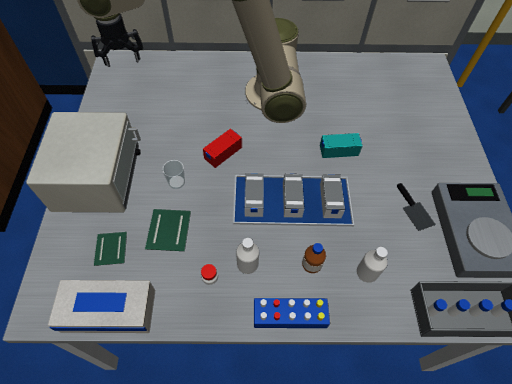

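The top view shows the tray at px (163–275, 177–229) with the three cases at u≈179, 218 and 257. The large pad is at (335,167), the smaller look-alike at (383,148), the beaker at (339,217) and the incubator at (430,220). Now to measure them.

Run:
```python
import pickle,numpy as np,cv2
from h import ray
for n in('top','scene'):
    c=pickle.load(open(n+'0.pkl','rb'));im=c['image'];hsv=cv2.cvtColor(im,cv2.COLOR_RGB2HSV)
    print(n,'cam',-np.array(c['R']).T@np.array(c['t']))
    g=cv2.inRange(hsv,(60,60,30),(90,255,160))
    for k in cv2.findContours(g,0,2)[0]:
        if cv2.contourArea(k)>400:
            (u,v),s,a=cv2.minAreaRect(k); B=cv2.boxPoints(cv2.minAreaRect(k)); P=[ray(c,*b,6) for b in B]
            print('pad',u,v,ray(c,u,v,6).round(1),[round(np.linalg.norm(P[i]-P[i-1])) for i in range(4)],[round(np.degrees(np.arctan2(*(P[i]-P[i-1])[[1,0]]))) for i in range(4)])
    x0,x1,y0,y1=(160,280,172,234) if n=='top' else (225,360,165,235)
    s=hsv[y0:y1,x0:x1]; m=cv2.inRange(s,(100,120,60),(125,255,255)); k=max(cv2.findContours(m,0,2)[0],key=cv2.contourArea)
    B=cv2.boxPoints(cv2.minAreaRect(k))+[x0,y0]
    print('tray',[ray(c,*b,5).round(0)[:2] for b in B],np.mean([ray(c,*b,5) for b in B],0))
    cv2.imwrite('pics/%sz.png'%n,cv2.resize(im[y0:y1,x0:x1,::-1],None,fx=5,fy=5,interpolation=2))
```

```text
top cam [ 269.43657644  -72.47618524 1631.05713659]
pad 334.5 167.0 [ 621.8 -342.6    6. ] [138, 119, 138, 117] [-2, -91, 177, 89]
pad 382.89190673828125 147.35134887695312 [ 686.  -509.6    6. ] [105, 89, 105, 88] [6, -82, -175, 98]
tray [array([600., 238.]), array([ 596., -138.]), array([ 423., -135.]), array([427., 235.])] [511.33831036  50.13213877   5.        ]
scene cam [1171.74526749  -96.7566797  1078.39267413]
pad 109.84705352783203 248.48822021484375 [ 687.3 -511.2    6. ] [89, 117, 93, 116] [-94, -172, 86, 6]
pad 167.44459533691406 229.517578125 [ 622.1 -345.7    6. ] [119, 151, 127, 149] [-99, -180, 80, -3]
pad 341.28765869140625 144.8141632080078 [276.9 237.    6. ] [105, 154, 107, 148] [178, 96, -6, -85]
tray [array([ 590., -138.]), array([ 419., -139.]), array([424., 255.]), array([594., 229.])] [506.83201486  51.63395952   5.        ]
```

View pics/topz.png

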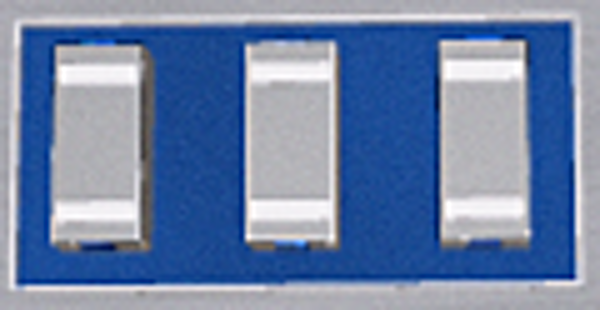

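View pics/scenez.png

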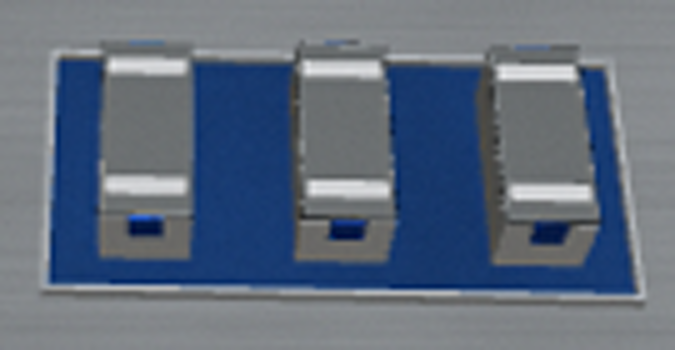

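```bash
cat >> h.py <<'E'
from scipy.spatial.transform import Rotation as Ro
def tool(s=None):
    s=s or ctrl.sense(); q=s['ee_rot']; return Ro.from_quat([q[1],q[2],q[3],q[0]]),np.array(s['eef_pos'])
def plan(target,Rt=None):
    # shift in tool axes (m) now, and turn in tool axes
    R,p=tool(); d=np.array(target)-p
    sgn=-1 if R.as_matrix()[1,1]<0 else 1
    # desired: x=-z world, y=+-y world
    Y=np.array([0,sgn,0.]);X=np.array([0,0,-1.]);D=Ro.from_matrix(np.c_[X,Y,np.cross(X,Y)])
    print('p',p.round(1),'tool cols\n',R.as_matrix().round(3)); print('turn',(R.inv()*D).as_rotvec().round(3),'shift now-axes',(R.inv().apply(d)/1000).round(4),'shift in aligned axes',(D.inv().apply(d)/1000).round(4))
E
python3 - <<'E'
from h import *; import pickle
c=pickle.load(open('top0.pkl','rb'))
P=[ray(c,u,v,59) for u,v in((179.4,200.8),(217.8,200.6),(257,200.2))]
print(np.round(P,1))
for L in ([(56,46),(140,46),(140,243),(52,243)],[(247,43),(334,43),(333,241),(245,241)],[(442,41),(524,41),(526,240),(443,240)]):
    Q=[ray(c,160+u/5-.4,172+v/5-.4,59) for u,v in L]; print(np.mean(Q,0).round(1),np.linalg.norm(Q[0]-Q[3]).round(),np.linalg.norm(Q[0]-Q[1]).round())
plan([511,-74,160])
E
```

```text
[[510.3 172.1  59. ]
 [508.2  47.9  59. ]
 [506.6 -78.8  59. ]]
[511.7 173.4  59. ] 129.0 55.0
[510.6  48.7  59. ] 129.0 57.0
[508.7 -76.7  59. ] 130.0 53.0
p [ 137.4 -506.5  238.9] tool cols
 [[-0.     0.262 -0.965]
 [ 0.001 -0.965 -0.262]
 [-1.    -0.001 -0.   ]]
turn [ 0.265 -0.     0.001] shift now-axes [ 0.0793 -0.3196 -0.4738] shift in aligned axes [ 0.0789 -0.4325 -0.3736]
```

View pics/wrist0.png

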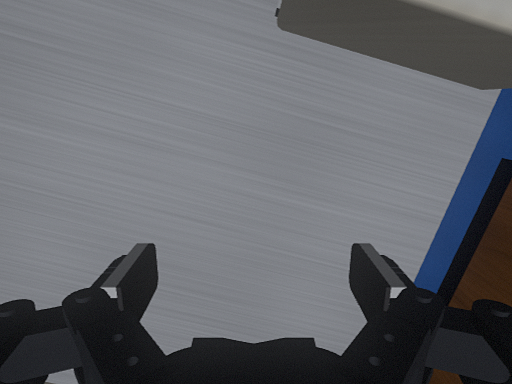

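```bash
python3 -m jog '[[[0,0,0,0.132,0,0],[0,0,0,0.132,0,0],[0,-0.043,-0.037,0,0,0],[0,-0.043,-0.037,0,0,0],[0,-0.043,-0.037,0,0,0],[0,-0.043,-0.037,0,0,0],[0,-0.043,-0.037,0,0,0],[0,-0.043,-0.037,0,0,0],[0,-0.043,-0.037,0,0,0],[0,-0.043,-0.037,0,0,0],[0,-0.043,-0.037,0,0,0],[0,-0.043,-0.037,0,0,0]]]' 0 60; python3 -m jog '[[[0.025,0,0,0,0,0],[0,0,0,0,0,0]]]'
python3 - <<'E'
from h import *
plan([509,-76,100]);c=snap('wrist','w1.png')
E
```

```text
time_s: 1.65
eef_pos: [508.0, -74.7, 239.2]
ee_rot: [-0.0, -0.707, -0.0, 0.707]
force: [-0.4, -1.0, -0.4]
grip_width: 1.002
time_s: 1.9
eef_pos: [506.3, -75.8, 212.8]
ee_rot: [-0.0, -0.706, -0.001, 0.708]
force: [0.1, -0.1, -0.6]
grip_width: 0.997
p [506.3 -75.8 212.8] tool cols
 [[-0.004  0.002 -1.   ]
 [ 0.001 -1.    -0.002]
 [-1.    -0.001  0.004]]
turn [0.002 0.004 0.001] shift now-axes [ 0.1128  0.0004 -0.0031] shift in aligned axes [ 0.1128  0.0002 -0.0027]
```

View pics/w1.png

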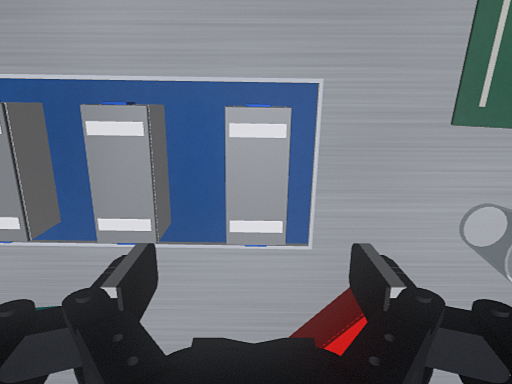

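The wrist view shows the right-hand case lid at px (225–291, 107–245), between the fingers' lines. Casting these corners to z=59 mm.

```bash
cat >> h.py <<'E'
def wray(c,u,v,z,Rp):
    R,p=Rp; H=np.array(c['hand_eye']); o=R.apply(H[:3,3])+p; d=R.apply(H[:3,:3]@np.linalg.solve(np.array(c['mtx']),[u,v,1.])); return o+d*(z-o[2])/d[2]
E
python3 - <<'E'
from h import *
Rp=tool(); c=vision.capture('wrist')
Q=np.array([wray(c,u,v,59,Rp) for u,v in((226,108),(291,108),(284,246),(225,244))]);print(Q.round(1),Q.mean(0).round(1))
Q=np.array([wray(c,u,v,59,Rp) for u,v in((82,106),(148,106),(154,244),(97,244))]);print(Q.mean(0).round(1))
E
```

```text
[[ 568.5  -52.    59. ]
 [ 568.6 -108.4   59. ]
 [ 438.1 -105.8   59. ]
 [ 440.1  -48.2   59. ]] [503.8 -78.6  59. ]
[505.   46.5  59. ]
```

```bash
python3 -m jog '[[[0.04,0.0015,0,0,0,0],[0.05,0,0,0,0,0],[0.045,0,0,0,0,0],[0.03,0,0,0,0,0],[0.02,0,0,0,0,0],[0,0,0,0,0,0]]]'; python3 -m jog '[[[0,0,0,0,0,0],[0,0,0,0,0,0],[0,0,0,0,0,0],[0,0,0,0,0,0],[0,0,0,0,0,0],[0,0,0,0,0,0]]]' 255 80
```

```text
time_s: 2.75
eef_pos: [506.8, -78.5, 29.2]
ee_rot: [0.0, -0.707, 0.0, 0.707]
force: [-0.3, -0.5, -0.3]
grip_width: 1.001
time_s: 3.5
eef_pos: [508.0, -78.5, 31.0]
ee_rot: [0.001, 0.708, -0.0, -0.706]
force: [-1.2, -2.3, 6.7]
grip_width: 0.667
```

```bash
cat >> h.py <<'E'
def tq():
    L=[]
    for i in range(4):
        s=ctrl.sense(); L.append(np.r_[s['wrist_torque'],s['force']]); vision.capture('wrist')
    print('t',s['time_s'],'torque',np.mean(L,0)[:3].round(3),'sd',np.std(L,0)[:3].round(3),'force',np.mean(L,0)[3:].round(2),'grip',round(s['grip_width'],3),'p',s['eef_pos'].round(1))
E
python3 -m jog '[[[-0.02,0,0,0,0,0],[-0.04,0,0,0,0,0],[-0.04,0,0,0,0,0],[-0.03,0,0,0,0,0],[0,0,0,0.0,0,0],[0,0,0,0,0,0]]]'
python3 -c "from h import *;tq()"
python3 -m jog '[[[0,0,0,0,0.13,0],[0,0,0,0,0.13,0],[0,0,0,0,0.13,0],[0,0,0,0,0.13,0],[0,0,0,0,0,0],[0,0,0,0,0,0],[0,0,0,0,0,0],[0,0,0,0,-0.13,0],[0,0,0,0,-0.13,0],[0,0,0,0,-0.13,0],[0,0,0,0,-0.13,0],[0,0,0,0,0,0]]]'
python3 -m jog '[[[0,0,0,0,0,0],[0,0,0,0,0,0]]]'
python3 -c "from h import *;tq()"
python3 -m jog '[[[0,0,0,0,-0.13,0],[0,0,0,0,-0.13,0],[0,0,0,0,-0.13,0],[0,0,0,0,-0.13,0],[0,0,0,0,0,0],[0,0,0,0,0,0],[0,0,0,0,0,0],[0,0,0,0,0.13,0],[0,0,0,0,0.13,0],[0,0,0,0,0.13,0],[0,0,0,0,0.13,0],[0,0,0,0,0,0]]]'
python3 -m jog '[[[0,0,0,0,0,0],[0,0,0,0,0,0]]]'
python3 -c "from h import *;tq();snap('wrist','w2.png')"
```

```text
time_s: 4.25
eef_pos: [506.4, -77.7, 158.0]
ee_rot: [0.0, -0.706, -0.001, 0.708]
force: [-0.4, -0.6, -3.9]
grip_width: 0.667
t 4.4 torque [ 0.003 -0.021 -0.   ] sd [0.022 0.012 0.043] force [ 0.06 -0.31 -3.85] grip 0.668 p [506.5 -77.7 158. ]
time_s: 5.95
eef_pos: [508.4, -78.0, 159.0]
ee_rot: [0.001, 0.707, 0.0, -0.707]
force: [-0.7, 0.3, -4.5]
grip_width: 0.67
time_s: 6.2
eef_pos: [506.7, -77.9, 159.4]
ee_rot: [0.0, 0.707, 0.0, -0.707]
force: [-0.1, 0.5, -4.1]
grip_width: 0.669
t 6.35 torque [-0.01  -0.005  0.036] sd [0.025 0.015 0.008] force [ 0.33  0.07 -3.57] grip 0.668 p [506.8 -78.  159.5]
time_s: 7.9
eef_pos: [505.8, -77.9, 160.3]
ee_rot: [0.0, 0.707, -0.0, -0.707]
force: [-0.4, 0.2, -4.1]
grip_width: 0.667
time_s: 8.15
eef_pos: [507.4, -78.0, 159.1]
ee_rot: [-0.0, -0.707, -0.0, 0.708]
force: [-0.5, -0.3, -3.8]
grip_width: 0.669
t 8.3 torque [ 0.025 -0.02   0.013] sd [0.025 0.018 0.035] force [-0.04  0.29 -3.73] grip 0.666 p [507.2 -77.9 159.1]
```

View pics/w2.png

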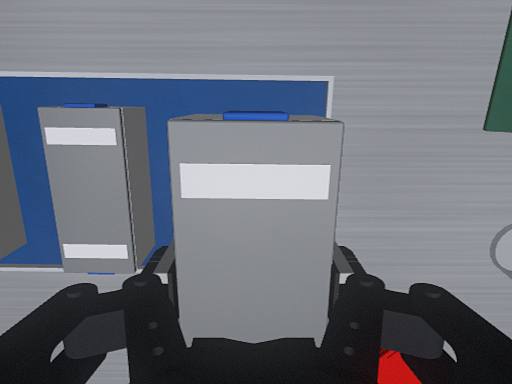

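The y-moment shifted by only 0.015 N·m between the two level holds, where 0.15 would mean a ball, so this case doesn't rattle. The wrist view shows it held straight with the tray below. Standing it back.

```bash
python3 -m jog '[[[0.04,0,0,0,0,0],[0.04,0,0,0,0,0],[0.03,0,0,0,0,0],[0.012,0,0,0,0,0],[0.004,0,0,0,0,0],[0,0,0,0,0,0]]]'; python3 -c "from h import *;tq()"
```

```text
time_s: 9.15
eef_pos: [507.6, -78.1, 34.1]
ee_rot: [0.0, 0.708, 0.0, -0.707]
force: [0.6, 0.1, -3.5]
grip_width: 0.67
t 9.3 torque [ 0.014 -0.038  0.007] sd [0.017 0.031 0.035] force [ 0.2  -0.16 -3.5 ] grip 0.664 p [507.5 -78.1  34.2]
```

```bash
python3 -m jog '[[[0.003,0,0,0,0,0],[0.001,0,0,0,0,0],[0,0,0,0,0,0]]]'; python3 -c "from h import *;tq()"
```

```text
time_s: 9.72
eef_pos: [507.4, -78.0, 31.0]
ee_rot: [0.001, 0.708, 0.0, -0.707]
force: [-7.2, 2.2, 17.4]
grip_width: 0.667
t 9.875 torque [ 0.242  1.041 -0.033] sd [0.019 0.021 0.007] force [-6.53  2.08 16.7 ] grip 0.669 p [507.4 -78.   31. ]
```

```bash
python3 -m jog '[[[-0.0005,0,0,0,0,0],[0,0,0,0,0,0],[0,0,0,0,0,0],[0,0,0,0,0,0],[0,0,0,0,0,0]]]' 0 80;  python3 -m jog '[[[-0.02,0,0,0,0,0],[-0.05,0,0,0,0,0],[-0.05,0,0,0,0,0],[-0.05,0,0,0,0,0],[0,-0.042,0,0,0,0],[0,-0.042,0,0,0,0],[0,-0.041,0,0,0,0],[0,0,0,0,0,0]]]';python3 - <<'E'
from h import *
print(ctrl.sense()['force'],tool()[1]);snap('wrist','w3.png')
E
```

```text
time_s: 10.55
eef_pos: [507.1, -77.9, 29.7]
ee_rot: [-0.0, -0.707, -0.0, 0.707]
force: [0.6, 0.0, -0.1]
grip_width: 1.002
time_s: 11.55
eef_pos: [506.6, 49.2, 199.8]
ee_rot: [-0.001, -0.707, -0.002, 0.707]
force: [0.1, -0.1, -0.3]
grip_width: 0.998
[ 0.10463509 -0.08119103 -0.29641535] [506.63616366  49.20036582 199.77899061]
```

View pics/w3.png

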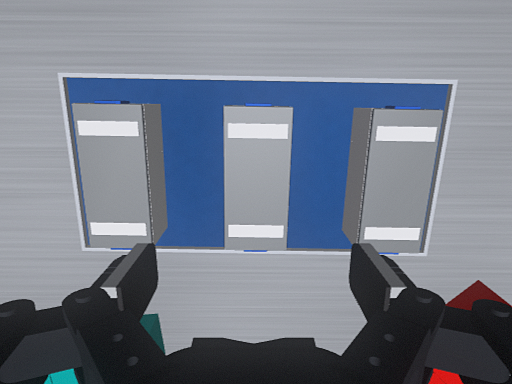

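The returned case stands flat at px (400,180), and the middle case is centred at px (258,178). Next I grasp, lift and tilt the middle one.

```bash
python3 -m jog '[[[0.04,0.001,0,0,0,0],[0.05,0,0,0,0,0],[0.04,0,0,0,0,0],[0.025,0,0,0,0,0],[0.015,0,0,0,0,0],[0,0,0,0,0,0]]]'; python3 -m jog '[[[0,0,0,0,0,0],[0,0,0,0,0,0],[0,0,0,0,0,0],[0,0,0,0,0,0],[0,0,0,0,0,0]]]' 255 80
python3 -m jog '[[[-0.02,0,0,0,0,0],[-0.04,0,0,0,0,0],[-0.04,0,0,0,0,0],[-0.03,0,0,0,0,0],[0,0,0,0.0,0,0],[0,0,0,0,0,0]]]'
python3 -c "from h import *;tq()"
python3 -m jog '[[[0,0,0,0,0.13,0],[0,0,0,0,0.13,0],[0,0,0,0,0.13,0],[0,0,0,0,0.13,0],[0,0,0,0,0,0],[0,0,0,0,0,0],[0,0,0,0,0,0]]]'
python3 -m jog '[[[0,0,0,0,-0.13,0],[0,0,0,0,-0.13,0],[0,0,0,0,-0.13,0],[0,0,0,0,-0.13,0],[0,0,0,0,0,0],[0,0,0,0,0,0],[0,0,0,0,0,0]]]'
python3 -c "from h import *;tq()"
```

```text
time_s: 12.35
eef_pos: [506.8, 45.6, 29.4]
ee_rot: [0.0, -0.707, -0.0, 0.707]
force: [-0.4, -0.7, 0.5]
grip_width: 0.997
time_s: 12.98
eef_pos: [507.8, 46.0, 31.2]
ee_rot: [0.0, 0.708, 0.0, -0.706]
force: [-0.1, -0.7, 7.0]
grip_width: 0.669
time_s: 13.72
eef_pos: [506.2, 46.2, 158.4]
ee_rot: [-0.0, -0.706, -0.0, 0.708]
force: [0.8, 0.8, -4.2]
grip_width: 0.671
t 13.875 torque [ 0.004 -0.008 -0.01 ] sd [0.02  0.032 0.039] force [-0.09  0.25 -3.68] grip 0.665 p [506.4  46.1 158.4]
time_s: 14.8
eef_pos: [507.6, 46.0, 160.0]
ee_rot: [0.0, 0.865, 0.0, -0.502]
force: [0.9, 0.2, -3.6]
grip_width: 0.665
time_s: 15.68
eef_pos: [506.5, 46.1, 159.9]
ee_rot: [0.0, 0.707, 0.0, -0.707]
force: [0.2, -0.4, -3.3]
grip_width: 0.669
t 15.825 torque [ 0.013 -0.027  0.004] sd [0.01  0.019 0.025] force [-0.04  0.07 -3.71] grip 0.668 p [506.7  46.1 160. ]
```

```bash
python3 -m jog '[[[0,0,0,0,-0.13,0],[0,0,0,0,-0.13,0],[0,0,0,0,-0.13,0],[0,0,0,0,-0.13,0],[0,0,0,0,0,0],[0,0,0,0,0,0],[0,0,0,0,0,0]]]'
python3 -m jog '[[[0,0,0,0,0.13,0],[0,0,0,0,0.13,0],[0,0,0,0,0.13,0],[0,0,0,0,0.13,0],[0,0,0,0,0,0],[0,0,0,0,0,0],[0,0,0,0,0,0]]]'
python3 -c "from h import *;tq()"
```

```text
time_s: 16.75
eef_pos: [506.8, 46.1, 160.4]
ee_rot: [-0.0, -0.503, -0.0, 0.865]
force: [0.4, -0.2, -2.2]
grip_width: 0.666
time_s: 17.62
eef_pos: [507.3, 46.0, 159.6]
ee_rot: [-0.0, -0.707, -0.0, 0.708]
force: [-0.6, -0.1, -2.6]
grip_width: 0.666
t 17.775 torque [ 0.011 -0.008  0.006] sd [0.033 0.035 0.022] force [-0.19 -0.37 -3.52] grip 0.665 p [507.1  46.1 159.5]
```

No moment shift here either, so the middle case goes back too.

```bash
python3 -m jog '[[[0.04,0,0,0,0,0],[0.04,0,0,0,0,0],[0.03,0,0,0,0,0],[0.012,0,0,0,0,0],[0.004,0,0,0,0,0],[0.002,0,0,0,0,0],[0.001,0,0,0,0,0],[0,0,0,0,0,0]]]'; python3 -c "from h import *;tq()"
```

```text
time_s: 18.82
eef_pos: [507.3, 46.1, 31.3]
ee_rot: [0.0, 0.707, 0.0, -0.707]
force: [-0.1, -0.2, -3.5]
grip_width: 0.667
t 18.975 torque [-0.017 -0.054 -0.015] sd [0.03  0.016 0.028] force [-0.21  0.11 -1.67] grip 0.669 p [507.2  46.1  31.2]
```

```bash
python3 -m jog '[[[0.0004,0,0,0,0,0],[0,0,0,0,0,0]]]'; python3 -m jog '[[[0,0,0,0,0,0],[0,0,0,0,0,0],[0,0,0,0,0,0],[0,0,0,0,0,0],[0,0,0,0,0,0]]]' 0 80;  python3 -m jog '[[[-0.02,0,0,0,0,0],[-0.05,0,0,0,0,0],[-0.05,0,0,0,0,0],[-0.05,0,0,0,0,0],[0,-0.042,0,0,0,0],[0,-0.042,0,0,0,0],[0,-0.041,0,0,0,0],[0,0,0,0,0,0]]]';python3 - <<'E'
from h import *
print(ctrl.sense()['force'],tool()[1]);snap('wrist','w4.png')
E
```

```text
time_s: 19.27
eef_pos: [507.2, 46.1, 31.2]
ee_rot: [0.0, 0.707, 0.0, -0.707]
force: [-3.8, 0.9, 5.7]
grip_width: 0.665
time_s: 19.9
eef_pos: [506.9, 46.1, 30.4]
ee_rot: [-0.0, -0.707, -0.0, 0.707]
force: [0.2, 0.3, 0.8]
grip_width: 1.002
time_s: 20.9
eef_pos: [506.4, 173.2, 200.3]
ee_rot: [-0.001, -0.707, -0.002, 0.707]
force: [-0.2, -0.8, -0.8]
grip_width: 1.002
[-0.22198319 -0.81047212 -0.78859423] [506.40216049 173.16451518 200.25041083]
```

View pics/w4.png

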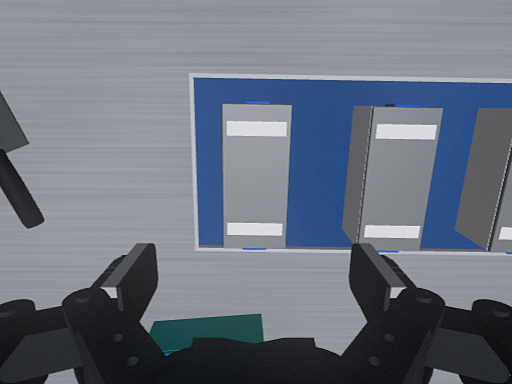

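The third case is centred at px (257,176) and the middle one stands flat at (400,178). Grasping and shaking the third.

```bash
python3 -m jog '[[[0.04,0.001,0,0,0,0],[0.05,0,0,0,0,0],[0.04,0,0,0,0,0],[0.025,0,0,0,0,0],[0.015,0,0,0,0,0],[0,0,0,0,0,0]]]'; python3 -m jog '[[[0,0,0,0,0,0],[0,0,0,0,0,0],[0,0,0,0,0,0],[0,0,0,0,0,0],[0,0,0,0,0,0]]]' 255 80
python3 -m jog '[[[-0.02,0,0,0,0,0],[-0.04,0,0,0,0,0],[-0.04,0,0,0,0,0],[-0.03,0,0,0,0,0],[0,0,0,0.0,0,0],[0,0,0,0,0,0]]]'
python3 -c "from h import *;tq()"
python3 -m jog '[[[0,0,0,0,0.13,0],[0,0,0,0,0.13,0],[0,0,0,0,0.13,0],[0,0,0,0,0.13,0],[0,0,0,0,0,0],[0,0,0,0,0,0],[0,0,0,0,0,0]]]'
python3 -m jog '[[[0,0,0,0,-0.13,0],[0,0,0,0,-0.13,0],[0,0,0,0,-0.13,0],[0,0,0,0,-0.13,0],[0,0,0,0,0,0],[0,0,0,0,0,0],[0,0,0,0,0,0]]]'
python3 -c "from h import *;tq()"
python3 -m jog '[[[0,0,0,0,-0.13,0],[0,0,0,0,-0.13,0],[0,0,0,0,-0.13,0],[0,0,0,0,-0.13,0],[0,0,0,0,0,0],[0,0,0,0,0,0],[0,0,0,0,0,0]]]'
python3 -m jog '[[[0,0,0,0,0.13,0],[0,0,0,0,0.13,0],[0,0,0,0,0.13,0],[0,0,0,0,0.13,0],[0,0,0,0,0,0],[0,0,0,0,0,0],[0,0,0,0,0,0]]]'
python3 -c "from h import *;tq();snap('wrist','w5.png')"
```

```text
time_s: 21.7
eef_pos: [506.7, 169.6, 30.0]
ee_rot: [-0.0, -0.707, 0.0, 0.707]
force: [-0.3, 0.1, 0.1]
grip_width: 0.998
time_s: 22.32
eef_pos: [507.7, 170.3, 31.9]
ee_rot: [0.0, 0.708, 0.0, -0.706]
force: [-0.9, -0.6, 6.4]
grip_width: 0.667
time_s: 23.08
eef_pos: [506.1, 170.0, 158.9]
ee_rot: [-0.0, -0.706, -0.0, 0.708]
force: [1.4, -0.5, -4.6]
grip_width: 0.666
t 23.225 torque [ 0.019  0.028 -0.003] sd [0.028 0.021 0.022] force [ 0.46 -0.43 -3.88] grip 0.666 p [506.3 170.  159. ]
time_s: 24.15
eef_pos: [507.5, 170.0, 160.6]
ee_rot: [0.0, 0.865, 0.0, -0.502]
force: [0.5, -0.1, -4.1]
grip_width: 0.669
time_s: 25.02
eef_pos: [506.4, 170.2, 160.5]
ee_rot: [0.0, 0.708, 0.0, -0.707]
force: [-0.3, 0.1, -3.6]
grip_width: 0.667
t 25.175 torque [ 0.004 -0.064  0.015] sd [0.018 0.034 0.021] force [-0.52 -0.04 -3.82] grip 0.667 p [506.6 170.2 160.6]
time_s: 26.1
eef_pos: [506.6, 170.3, 161.1]
ee_rot: [-0.0, -0.503, -0.0, 0.864]
force: [-0.5, -0.2, -3.8]
grip_width: 0.668
time_s: 26.98
eef_pos: [507.3, 170.0, 160.2]
ee_rot: [-0.0, -0.707, -0.0, 0.708]
force: [0.5, 0.2, -3.6]
grip_width: 0.667
t 27.125 torque [0.006 0.056 0.022] sd [0.015 0.011 0.04 ] force [-0.06  0.27 -3.61] grip 0.665 p [507.1 170.  160.1]
```

View pics/w5.png

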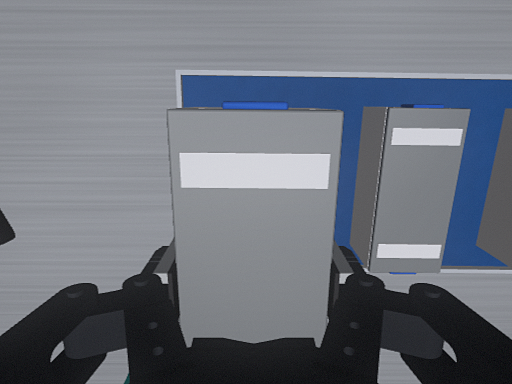

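The moment went from −0.064 to +0.056 N·m, a shift of 0.12 against at most 0.02 for the others, so this is the rattling case. I'll carry it to the pad near (622,−344), raised to clear the 150 mm bottles.

```bash
python3 -m jog '[[[-0.015,0,0,0,0,0],[-0.02,0,0,0,0,0],[0,0.02,-0.004,0,0,0],[0,0.03,-0.006,0,0,0],[0,0.04,-0.009,0,0,0],[0,0.04,-0.009,0,0,0],[0,0.04,-0.009,0,0,0],[0,0.04,-0.009,0,0,0],[0,0.04,-0.009,0,0,0],[0,0.04,-0.009,0,0,0]]]'
python3 -m jog '[[[0,0.04,-0.009,0,0,0],[0,0.04,-0.009,0,0,0],[0,0.04,-0.009,0,0,0],[0,0.04,-0.009,0,0,0],[0,0.03,-0.007,0,0,0],[0,0.02,-0.005,0,0,0],[0,0.01,-0.003,0,0,0],[0,0,0,0,0,0],[0,0,0,0,0,0]]]'
python3 -c "
from h import *
plan([622,-344,130])"
```

```text
time_s: 28.48
eef_pos: [571.4, -121.3, 196.6]
ee_rot: [0.0, 0.707, 0.0, -0.707]
force: [0.8, -0.4, -3.0]
grip_width: 0.668
time_s: 29.6
eef_pos: [622.4, -339.0, 195.8]
ee_rot: [0.0, 0.707, 0.001, -0.707]
force: [-0.2, 1.1, -3.2]
grip_width: 0.667
p [ 622.4 -339.   195.8] tool cols
 [[ 0.     0.002 -1.   ]
 [ 0.    -1.    -0.002]
 [-1.    -0.    -0.   ]]
turn [ 0.002 -0.     0.   ] shift now-axes [0.0658 0.0051 0.0004] shift in aligned axes [0.0658 0.005  0.0004]
```

```bash
python3 -m jog '[[[0.015,0.005,0,0,0,0],[0.02,0,0,0,0,0],[0.02,0,0,0,0,0],[0.011,0,0,0,0,0],[0,0,0,0,0,0],[0,0,0,0,0,0],[0,0,0,0,0,0],[0,0,0,0,0,0]]]'
python3 - <<'E'
from h import *
tq(); print(tool()[0].as_matrix().round(3)); snap('wrist','w6.png');snap('top','t6.png');snap('scene','s6.png')
E
```

```text
time_s: 30.6
eef_pos: [622.4, -344.9, 129.9]
ee_rot: [0.0, 0.707, 0.0, -0.707]
force: [-0.4, 0.4, -4.6]
grip_width: 0.664
t 30.75 torque [0.047 0.081 0.015] sd [0.021 0.044 0.017] force [-0.21  0.09 -3.72] grip 0.665 p [ 622.3 -344.9  129.6]
[[ 0.     0.001 -1.   ]
 [-0.    -1.    -0.001]
 [-1.     0.    -0.   ]]
```

View pics/s6.png

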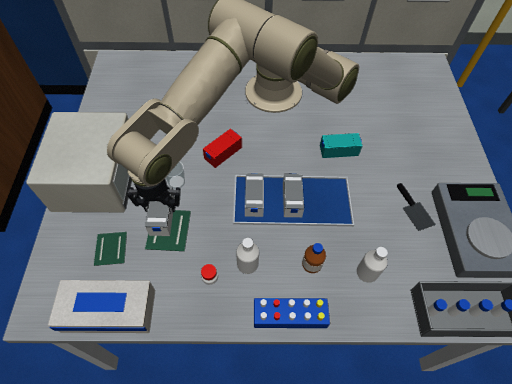

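View pics/t6.png

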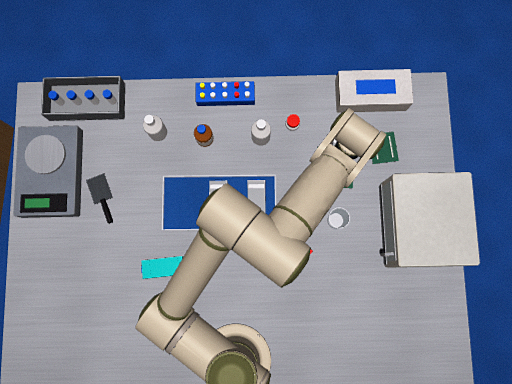

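View pics/w6.png

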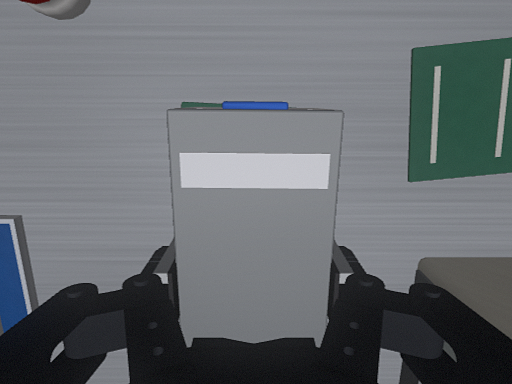

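The case is held level over the large pad: the scene view shows it at px (158,220), just in front of the pad at (167,229), and the wrist view shows pad edge directly beneath it. The other two stand on the tray at (255,195) and (293,195), and the bystanders' pixels haven't changed. Handing in.

```bash
python3 -c "
from rig import workorder,ctrl
workorder.finish_job(); s=ctrl.sense(); print(s['time_s'],s['eef_pos'],s['grip_width'])"
```

```text
the job is handed in; nothing more can be done
the job is handed in; nothing more can be done
```

The rattling case is the left-hand one (+y side of the tray). I handed the job in while still holding it over the green pad, at about 31 s; the robot gave no verdict.

- **Finding it:** I tilted each case ±30° end to end and compared the wrist moment at level. It shifted by 0.015–0.02 N·m for the right and middle cases and 0.12 N·m for the left. The task gives 0.15 for the ball, and single readings scatter by up to about 0.04.
- **The other two cases:** both were lowered until they touched the tray and then released. The camera shows them standing on it. The right-hand case was pressed down with about 17 N, which I eased before letting go.
- **Final hold:** the TCP was at (622, −345, 130) mm, with the case centre at about the same point and the tool level. The two cameras put the pad centre at about (622, −344) mm. A 3.7 N load showed the case was still held.
- **Disagreements:** the overhead and wrist cameras differed by about 5 mm on where the cases were along x, so the grasp may be that far off the case's middle. I could not read the state after handing in, because the interface had closed.
- **Bystanders:** they show no movement in the last pictures, judged by eye. The arm hides part of the overhead view.

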